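Buzz the visitor in at the courtyard gate

TASK

A visitor is waiting at the courtyard gate: on the door-entry station, first slide the entrance selector all the way to its end stop at the gate mark (the row of little bars), leaving the dial at rest until that is done. Then turn the dial clockwise past its first two clicks (listen, talk) to the third (door release, at the three dots) and keep it there against its return spring, because the gate stays unlocked only while the dial is held. Leave the other things on the console where they are, and finish still holding the dial on the third click: do not let go.

Things in the scene. Friction and masses are not known exactly. Their poses are not given: they have to be found in the camera images.
- station: Pale door-entry station fixed to the console, 190 mm (x) by 270 mm (y). Origin: centre of its underside, on the table; +x to its back, +y to its left end. Flat control deck 45 mm above the table; a speaker hump 75 mm high over the back 62 mm. Dial axis at x -30, y -72 mm. Selector slot along y at x -30 mm: gate mark (five bars) at its +y end, solid house-door mark at its other end.
- dial_bar (a point): Centre of the dial's upright bar grip, on the dial's axis, 65 mm above the table. Bar 50 mm long, 13 thick, 24 high (53 to 77 mm above the table), on a skirt 52 mm across. x axis along the bar to its pale pointer line, y across it, z up; turns with the dial. Pointer at rest 0.6 rad anticlockwise (from above) of the station's +x (a dash mark); at the third click 0.6 rad clockwise (three dots).
- dial (a joint): Turn of the dial in rad, growing clockwise seen from above. 0: rest. Clicks at 0.4 (one dot, listen), 0.8 (two dots, talk), 1.2 (three dots, door release), with crests at 0.2, 0.6, 1.0; end stop at 1.30. A return spring (0.045 N m at rest, 0.08 N m at the third click, 0.02 more over each crest) brings it back to 0 as soon as it is let go: the clicks do not hold it.
- selector_grip (a point): Centre of the entrance selector's upright tab, 60 mm above the table. Tab 28 mm along the station's x, 10 mm thick along y, top 70 mm above the table; it stands on a carriage 18 mm wide along y, whose top is 51 mm above the table. Axes as the station's; slides along the station's y from y +45 mm to y +85 mm, the end stop at the gate mark.
- selector (a joint): Slide of the entrance selector in m, growing towards the gate mark (the station's +y). 0: house-door end; 0.040: end stop at the gate. It starts somewhere in the first half, needs about 2 N to slide and stays where it is left.
- cup: Bystander: grey ceramic trinket cup, 76 mm across, 62 mm high, upright, left of the station. Origin: centre of its underside.
- mail_key: Bystander: copper mailbox key, 62 mm long, 4 mm thick, flat in front of the station. Origin: near its middle, at the underside.
- fob: Bystander: round green enamel keyring fob, 39 mm across, 5 mm thick, flat in front of the station, with a wire ring. Origin: centre of the disc's underside.
- shoehorn: Bystander: silver-plated shoehorn, 190 mm long along its x, 42 mm wide, about 8 mm high, lying right of the station. Origin: near its middle, at the underside.
- shoe_brush: Bystander: wooden shoe brush, 165 by 55 by 44 mm, bristles down, far left. Origin: centre of its underside.
- polish_tin: Bystander: round steel polish tin, 79 mm across, 24 mm high, far right. Origin: centre of its underside.

How it is judged:
By the outcome, as a careful person would: the job done as asked, in the order asked, and still so for the second after the job is handed in, while the arm keeps its last pose, push and grip.
It also fails if it takes over 48 s, if anything falls off the work surface, if the arm or the gripper's body presses on something with over 40 N, if the wrist force passes 120 N, or if a joint passes its speed limit or range.

ROBOT

A 6-joint arm with a two-finger parallel gripper is mounted at the origin on the work surface. World frame = base frame: x ahead of the robot, y to its left, z up, the work surface at z = 0. Lengths are in m, angles in degrees, forces in N, time in s.
With the tool pointing down it reaches from about 0.275 to 0.75 m from the base axis. Payload 10.2 kg.
Tool frame: the origin (TCP) lies at the very end of the fingers, on their centre line; the grasp point (between the pads) lies 19 mm behind it (bot.grip_point_offset is the distance from the TCP to the grasp point, in m); x points along the fingers, y is the direction in which the jaws open and shut, and the axes are right-handed (so a half turn about x gives the same grasp; the last joint's range is limited). The gripper opens to 85 mm and grips with 20 to 120 N. Pads are 22 mm wide; open, the fingers measure 114 mm over their backs; the gripper's body (76 mm by 85 mm) begins 54 mm behind the grasp point. The pads swing forward as they close: fully open they stand 13 mm farther back than shut.
Start: joints at [-88.659, 17.928, 85.812, -0, 76.261, -12.8], TCP at [0.128, -0.509, 0.231] pointing down, gripper open.
Joint ranges: [-168.41, 168.41], [-55.51, 124.54], [10.69, 146.95], [-70.63, 250.63], [1, 178], [-165.06, 165.06]. Speed limits (degrees/s): [136.94, 136.94, 172.46, 180, 180, 180].

INTERFACE

Orientations are given as a 3x3 rotation matrix whose columns are the frame's x, y, z axes.
In Python, from rig import readout, optics, bot, spotter gives the robot as it stands.
- The arm moves only by the tool apply_moves, never from a script. Its argument "motion" is a list of rows, each a list of 5 numbers: the opening, from 0 (shut) to 1 (fully open), then the shift along the tool's x, y, z in m, then the turn about the tool's x in degrees. A call has 1 to 12 rows; each row is the pose to reach, as a shift and turn from the pose measured when the call began, along the tool's axes at that moment; what a row does not reach only later rows make up. A row lasts 1/8 s, in which the tool goes at most 62.5 mm and 10.7 degrees, less where a joint would pass 70% of its speed; a pose out of reach is approached as far as the arm can. A call with a gripper value outside its range is refused whole. The fingers move at their own pace and stop on an object; "squeeze" is the grip in N (left out, the last holds). Time passes only in rows, so rows that repeat a pose let the fingers close. It gives the time, the measured TCP pose, the force and the opening at its end, in the units of the state.
- readout.read_state(): the state, without advancing time (a new reading comes with each control period).
- optics.get_image(name): name is "side" or "top"; returns a dict with "img" (480x640x3 uint8, blue, green, red), "z_map" (480x640 float32, m along the optical axis (not along the pixel's ray), 0 where there is no reading), "fov_y" (degrees; the focal length in pixels is half the picture's height over the tangent of half this angle, whatever the lens; pixels are square), "cx", "cy" (the principal point, pixels), "R" (3x3) and "t" (3): a world point X has camera coordinates R X + t. Camera axes: x right, y down, z forward; pixel columns grow to the right and rows downward; lengths in m; the calibration is good to about 2 mm. A picture is of the moment at which its call begins.
- bot.hand_in(): hands the job in, once; it reports no verdict.
Trained networks look in the newest picture that a camera, given by its name, has taken for a name from the list of things; names that differ only in an ending like _2 or _b are one class to them, and where a whole thing is asked for, a point or a joint stands for the part that bears it (a point fixed in the world has none). Each returns a list of dicts, best first, with "score" (0 to 1); they miss things now and then, are a little off and sometimes report something else, mostly with a low value. They report only what shows in the picture. A call takes as long as a camera call.
- spotter.boxes_of(camera, label): "xyz" ([x, y, z] in m, in world coordinates, good to about 4 mm: the middle of the surface that is visible of it).
- spotter.outline_of(camera, label): "mask" (480x640 bool, what is visible of it).
- spotter.tip_of(camera, label): "xyz" ([x, y, z] in m, in world coordinates, good to about 4 mm: a listed point, or the origin of a listed thing).
The state is a dict: "time": time; "q": joint angles; "joint_velocities": joint speeds; "tau": joint torques, N m; "tool_pos": TCP position; "tcp_rot": TCP orientation; "contact_force": force on the tool from outside, world axes, zero at the start; "wrist_torque": the same for the moment, N m; "gripper_width": opening from 0.0 (shut) to 1.0 (fully open).
Only numpy, scipy, OpenCV 4.12 (cv2) and the standard library are available. Lean on these libraries where they do the work, as an engineer would, in place of code of your own. Each camera call takes 0.05 s, during which the arm holds its last target.

## Working session

There is one attempt and no reset: what is moved stays moved. The work goes in short steps, Python scripts to look and compute and a tool call to move; the robot and the scene stay as the last step left them, time stands still between calls to the robot, and variables do not carry over. Pictures are saved under pics/ and viewed, and the job is handed in when it is done.

Besides the shell and the picture viewer there is one more tool, called after "Emit:" by a JSON object that holds its "method" and its "body", one argument or row to a line. apply_moves: Moves the arm, as the interface text tells. Its arguments: {"type":"object","properties":{"motion":{"type":"array","items":{"type":"array","items":{"type":"number"}}},"squeeze":{"type":"number"}},"required":["motion"]}

```bash
mkdir -p pics; ls
python3 - <<'E'
from rig import readout, optics, bot, spotter
import cv2,numpy as np
s=readout.read_state();print({k:np.round(v,3).tolist() for k,v in s.items()})
for c in("top","side"):
    d=optics.get_image(c);cv2.imwrite(f"pics/{c}0.png",d["img"]);print(c,d["fov_y"],d["cx"],d["cy"],d["R"],d["t"])
    for n in("station","dial_bar","selector_grip"):
        print(c,n,[(np.round(r["xyz"],4).tolist(),round(r["score"],2)) for r in spotter.tip_of(c,n)][:2])
E
```

```text
pics
{'time': 0.0, 'q': [-88.659, 17.958, 85.853, 0.001, 76.26, -12.801], 'joint_velocities': [0.029, -0.039, -0.115, -0.065, -0.036, -0.06], 'tau': [0.001, -41.226, -25.974, -0.0, 0.004, 0.0], 'tool_pos': [0.128, -0.509, 0.231], 'tcp_rot': [[-0.0, 0.244, -0.97], [0.001, -0.97, -0.244], [-1.0, -0.001, -0.0]], 'contact_force': [0.226, -0.4, -0.132], 'wrist_torque': [0.03, 0.009, -0.075], 'gripper_width': 1.003}
top 49.84503306004385 318.63349121804526 238.06565381762624 [[-0.0187891  -0.99959075 -0.02157086]
 [-0.99706909  0.02033331 -0.07375487]
 [ 0.0741633   0.02012185 -0.99704309]] [-0.00877678  0.51070206  1.3881286 ]
top station [([0.5071, -0.0382, -0.0018], 0.83)]
top dial_bar [([0.457, -0.0955, 0.0684], 0.64)]
top selector_grip [([0.4955, 0.0234, 0.0612], 0.58)]
side 50.95068149819466 326.31582858990436 240.57481126731557 [[-0.93160409 -0.36304846 -0.01759625]
 [-0.15938283  0.4515361  -0.87790219]
 [ 0.32666638 -0.81505274 -0.47851657]] [0.47364031 0.14947655 1.24367703]
side station [([0.5071, -0.0373, 0.0003], 0.75)]
side dial_bar [([0.4528, -0.0963, 0.0641], 0.55)]
side selector_grip [([0.497, 0.0244, 0.0608], 0.57)]
```

View pics/top0.png

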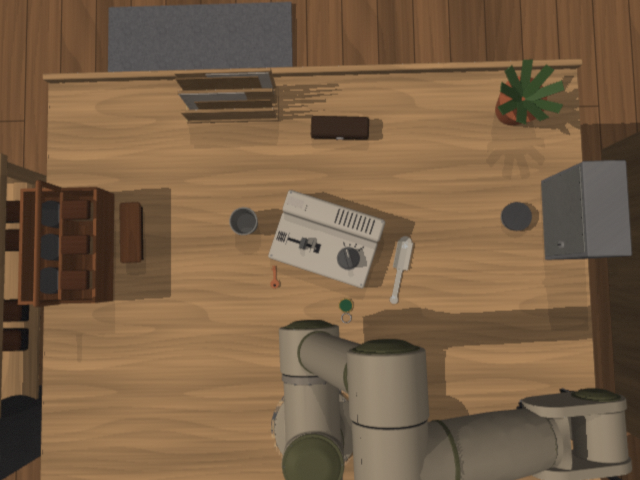

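View pics/side0.png

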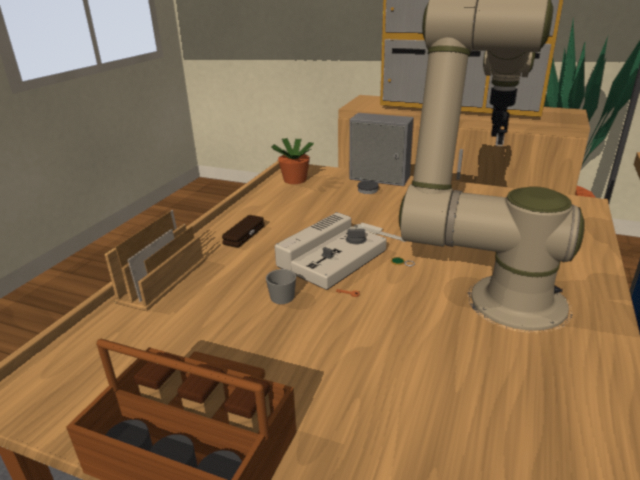

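```bash
cat > h.py <<'E'
from rig import readout, optics, bot, spotter
import cv2,numpy as np
def cloud(c):
    d=optics.get_image(c);f=240/np.tan(np.radians(d["fov_y"]/2));z=d["z_map"]
    v,u=np.mgrid[:480,:640]
    P=np.stack([(u-d["cx"])*z/f,(v-d["cy"])*z/f,z],-1)
    X=(P-d["t"])@d["R"]
    X[z==0]=np.nan
    return d,X
E
python3 - <<'E'
from h import *
for c in("top","side"):
    d,X=cloud(c)
    if c=="top": 
        cv2.imwrite("pics/z_top.png",cv2.resize(d["img"][160:330,210:450],None,fx=3.3,fy=3.3,interpolation=cv2.INTER_CUBIC))
    for n in("station","dial_bar","selector_grip"):
        r=spotter.outline_of(c,n)
        if not r: continue
        m=r[0]["mask"]; p=X[m];p=p[~np.isnan(p[:,0])]
        print(c,n,round(r[0]["score"],2),m.sum(),np.percentile(p,[2,50,98],axis=0).round(3).tolist())
        if n=="station":
            q=p[(p[:,2]>.035)&(p[:,2]<.09)][:,:2].astype(np.float32)
            print(cv2.minAreaRect(q), np.median(p[(abs(p[:,2]-.045)<.006)][:,2]))
        else:
            zt=.060 if n=="selector_grip" else .066
            q=p[(p[:,2]>zt)&(p[:,2]<.085)][:,:2].astype(np.float32)
            if len(q)>4: print(len(q),cv2.minAreaRect(q),q.mean(0))
E
```

```text
top station 0.6 7147 [[0.398, -0.171, 0.039], [0.505, -0.04, 0.047], [0.61, 0.095, 0.079]]
((0.5045374631881714, -0.03812398016452789), (0.2695631682872772, 0.18859848380088806), 71.06165313720703) 0.04444323986445802
top dial_bar 0.62 307 [[0.429, -0.12, 0.047], [0.453, -0.095, 0.054], [0.476, -0.072, 0.08]]
96 ((0.45279547572135925, -0.09586317837238312), (0.049283217638731, 0.013001209124922752), 15.459915161132812) [ 0.45266137 -0.09580109]
top selector_grip 0.5 75 [[0.48, 0.013, 0.045], [0.494, 0.022, 0.065], [0.507, 0.033, 0.073]]
41 ((0.49414464831352234, 0.0229595135897398), (0.00982030387967825, 0.02639644406735897), 70.41973114013672) [0.49401763 0.02276045]
side station 0.74 5203 [[0.386, -0.166, 0.001], [0.504, 0.003, 0.045], [0.622, 0.115, 0.077]]
((0.5129532217979431, -0.012287735939025879), (0.3244568407535553, 0.19450639188289642), 70.46937561035156) 0.044846737513816605
side dial_bar 0.79 227 [[0.43, -0.097, 0.047], [0.451, -0.088, 0.06], [0.473, -0.069, 0.078]]
80 ((0.45234188437461853, -0.09199538826942444), (0.04590034484863281, 0.014897014945745468), 12.45580768585205) [ 0.4521733  -0.09054731]
side selector_grip 0.6 99 [[0.481, 0.02, 0.047], [0.492, 0.029, 0.059], [0.507, 0.037, 0.07]]
45 ((0.49422237277030945, 0.025827482342720032), (0.013595771044492722, 0.027867628261446953), 72.99491119384766) [0.4932803  0.02669265]
```

The model fits both cameras. The station centre is about (0.5045, -0.038) with yaw about -18.9°. The tab is at about (0.494, 0.023), so the slide is near 9 mm. The dial axis is at about (0.453, -0.096). I'll move to above the tab with the jaws along the station's y.

Emit:
{"method": "apply_moves", "body": {
  "motion": [
    [0.5,0,-0.037,-0.042,3],
    [0.5,0,-0.074,-0.084,6],
    [0.5,0,-0.111,-0.126,9],
    [0.5,0,-0.148,-0.168,12],
    [0.5,0,-0.185,-0.21,15],
    [0.5,0,-0.222,-0.252,18],
    [0.5,0.02,-0.259,-0.294,21],
    [0.5,0.04,-0.296,-0.336,24],
    [0.5,0.06,-0.333,-0.378,27],
    [0.5,0.08,-0.37,-0.42,30],
    [0.5,0.1,-0.407,-0.462,33.1],
    [0.5,0.1,-0.427,-0.4845,33.1]
  ],
  "squeeze": 30
}}

```text
time: 2.3
tool_pos: [0.494, 0.0257, 0.1298]
tcp_rot: [[-0.003, -0.323, -0.946], [0.001, -0.946, 0.323], [-1.0, 0.0, 0.003]]
contact_force: [0.5, 0.2, 0.1]
gripper_width: 0.502
```

Emit:
{"method": "apply_moves", "body": {
  "motion": [
    [0.5,0,0,0,0],
    [0.5,0,0,0,0]
  ]
}}

```text
time: 2.55
tool_pos: [0.4936, 0.0252, 0.1298]
tcp_rot: [[-0.003, -0.323, -0.946], [0.0, -0.946, 0.323], [-1.0, 0.001, 0.003]]
contact_force: [-1.4, 0.2, 0.3]
gripper_width: 0.501
```

Run:
```python
from h import *
s=readout.read_state();print({k:np.round(v,4).tolist() for k,v in s.items()})
R=np.array(s["tcp_rot"]);p=np.array(s["tool_pos"])
print("d tool",(R.T@(np.array([.4937,.0230,.055])-p)).round(4),np.degrees(np.arctan2(R[1,1],R[0,1])))
d=optics.get_image("side");cv2.imwrite("pics/s1.png",cv2.resize(d["img"][130:330,220:460],None,fx=3,fy=3))
d=optics.get_image("top");cv2.imwrite("pics/t1.png",cv2.resize(d["img"][130:330,220:460],None,fx=3,fy=3))
```

```text
{'time': 2.55, 'q': [-10.6814, 20.3862, 98.751, -0.0059, 61.0291, 98.1961], 'joint_velocities': [-0.9666, -0.6854, 0.1962, 0.0087, 0.0421, 0.0898], 'tau': [1.0258, -39.3367, -22.796, 0.0408, 0.0001, 0.0279], 'tool_pos': [0.4936, 0.0252, 0.1298], 'tcp_rot': [[-0.0029, -0.3235, -0.9462], [0.0004, -0.9462, 0.3235], [-1.0, 0.0005, 0.0029]], 'contact_force': [-1.3508, 0.1803, 0.309], 'wrist_torque': [-0.0132, -0.082, -0.0409], 'gripper_width': 0.5005}
d tool [ 0.0748  0.002  -0.001 ] -108.87464435418867
```

Emit:
{"method": "apply_moves", "body": {
  "motion": [
    [0.5,0.03,0.002,-0.001,0],
    [0.5,0.06,0.002,-0.001,0],
    [0.5,0.074,0.002,-0.001,0],
    [0.5,0.074,0.002,-0.001,0]
  ]
}}

```text
time: 3.15
tool_pos: [0.4935, 0.0222, 0.0559]
tcp_rot: [[-0.003, -0.325, -0.946], [0.001, -0.946, 0.325], [-1.0, 0.001, 0.003]]
contact_force: [-0.3, 0.4, 1.1]
gripper_width: 0.497
```

Run:
```python
from h import *
d=optics.get_image("side");cv2.imwrite("pics/s2.png",cv2.resize(d["img"][180:310,250:410],None,fx=4.5,fy=4.5))
```

```text
(no output)
```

View pics/s2.png

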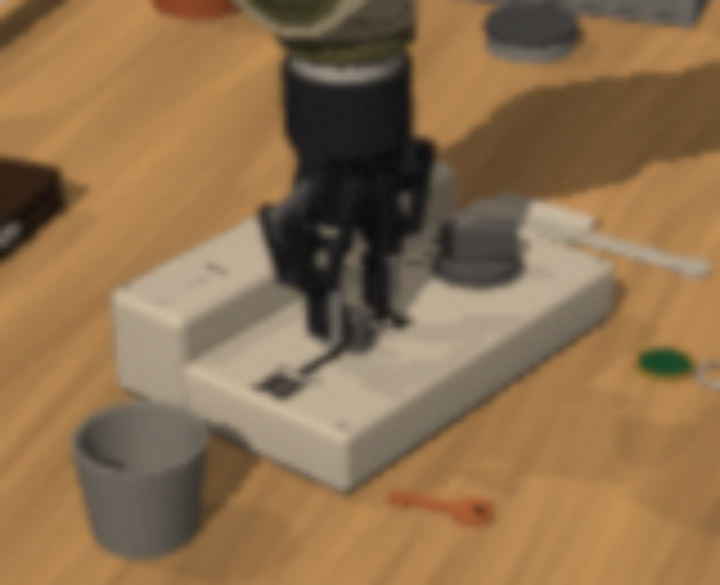

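The fingers straddle the tab at about (345,325), with one on either side, and nothing else is touched. I'll close on the tab.

Emit:
{"method": "apply_moves", "body": {
  "motion": [
    [0.05,0.001,0,0,0],
    [0.05,0.001,0,0,0],
    [0.05,0.001,0,0,0],
    [0.05,0.001,0,0,0],
    [0.05,0.001,0,0,0],
    [0.05,0.001,0,0,0]
  ],
  "squeeze": 30
}}

```text
time: 3.95
tool_pos: [0.4946, 0.0222, 0.0566]
tcp_rot: [[-0.0, -0.325, -0.946], [0.0, -0.946, 0.325], [-1.0, -0.0, 0.0]]
contact_force: [0.1, 0.2, 6.4]
gripper_width: 0.103
```

Emit:
{"method": "apply_moves", "body": {
  "motion": [
    [0.05,-0.001,-0.005,0,0],
    [0.05,-0.001,-0.01,0,0],
    [0.05,-0.001,-0.015,0,0],
    [0.05,-0.001,-0.02,0,0],
    [0.05,-0.001,-0.025,0,0],
    [0.05,-0.001,-0.025,0,0]
  ]
}}

```text
time: 4.7
tool_pos: [0.5029, 0.0461, 0.0567]
tcp_rot: [[0.0, -0.325, -0.946], [0.0, -0.946, 0.325], [-1.0, -0.0, -0.0]]
contact_force: [5.0, -0.1, -12.9]
gripper_width: 0.11
```

Emit:
{"method": "apply_moves", "body": {
  "motion": [
    [0.05,0.001,-0.001,0,0],
    [0.05,0.001,-0.002,0,0],
    [0.05,0.001,-0.003,0,0],
    [0.05,0.001,-0.004,0,0],
    [0.05,0.001,-0.005,0,0],
    [0.05,0.001,-0.005,0,0]
  ]
}}

```text
time: 5.45
tool_pos: [0.5047, 0.0511, 0.0566]
tcp_rot: [[0.001, -0.325, -0.946], [-0.0, -0.946, 0.325], [-1.0, -0.0, -0.001]]
contact_force: [-2.8, -0.1, 6.2]
gripper_width: 0.107
```

Run:
```python
from h import *
s=readout.read_state();p=np.array(s["tool_pos"]);print(p.round(4),np.round(s["contact_force"],1))
a=np.radians(-18.9);R=np.array([[np.cos(a),-np.sin(a)],[np.sin(a),np.cos(a)]])
print(R.T@(p[:2]-[.5045,-.0381]), R.T@np.array(s["contact_force"])[:2])
```

```text
[0.5047 0.0511 0.0566] [-2.8 -0.1  6.2]
[-0.02871287  0.08441981] [-2.61173874 -1.0505043 ]
```

Local y is about 84 mm and there's no stop force yet. I'll creep on until it builds.

Emit:
{"method": "apply_moves", "body": {
  "motion": [
    [0.05,0,-0.001,0,0],
    [0.05,0,-0.002,0,0],
    [0.05,0,-0.002,0,0]
  ]
}}

```text
time: 5.82
tool_pos: [0.5054, 0.0531, 0.0566]
tcp_rot: [[0.001, -0.325, -0.946], [-0.0, -0.946, 0.325], [-1.0, -0.0, -0.001]]
contact_force: [-0.6, -2.0, 0.2]
gripper_width: 0.106
```

Emit:
{"method": "apply_moves", "body": {
  "motion": [
    [0.05,0,-0.001,0,0],
    [0.05,0,-0.002,0,0],
    [0.05,0,-0.002,0,0]
  ]
}}

```text
time: 6.2
tool_pos: [0.5055, 0.0536, 0.0566]
tcp_rot: [[-0.001, -0.324, -0.946], [-0.003, -0.946, 0.324], [-1.0, 0.003, 0.0]]
contact_force: [-5.0, -11.7, 2.6]
gripper_width: 0.107
```

The end stop is reached: the arm stalled with about 13 N of reaction. I'll press a little more, open gently and lift.

Emit:
{"method": "apply_moves", "body": {
  "motion": [
    [0.05,0,-0.002,0,0],
    [0.05,0,-0.002,0,0],
    [0.05,0,-0.002,0,0]
  ]
}}

```text
time: 6.58
tool_pos: [0.5056, 0.0536, 0.0566]
tcp_rot: [[-0.003, -0.324, -0.946], [-0.006, -0.946, 0.324], [-1.0, 0.007, 0.001]]
contact_force: [-6.0, -14.5, 3.3]
gripper_width: 0.109
```

Emit:
{"method": "apply_moves", "body": {
  "motion": [
    [0.5,0,0,0,0],
    [0.5,0,0,0,0],
    [0.5,0,0,0,0],
    [0.5,0,0,0,0],
    [0.5,-0.03,0,0,0],
    [0.5,-0.08,0,0,0],
    [0.5,-0.08,0,0,0]
  ]
}}

```text
time: 7.45
tool_pos: [0.5075, 0.0541, 0.1398]
tcp_rot: [[0.004, -0.323, -0.946], [-0.007, -0.946, 0.323], [-1.0, 0.005, -0.005]]
contact_force: [-0.4, 0.8, 0.0]
gripper_width: 0.501
```

Run:
```python
from h import *
a=np.radians(-18.9);R2=np.array([[np.cos(a),-np.sin(a)],[np.sin(a),np.cos(a)]])
for c in("top","side"):
    d,X=cloud(c);cv2.imwrite(f"pics/{c}3.png",cv2.resize(d["img"][160:310,240:420],None,fx=4,fy=4,interpolation=cv2.INTER_CUBIC))
    for n in("selector_grip","dial_bar"):
        r=[(np.round(r["xyz"],4),r["score"]) for r in spotter.tip_of(c,n)][:1]
        if r: print(c,n,r,R2.T@(r[0][0][:2]-[.5045,-.0381]))
    r=spotter.outline_of(c,"dial_bar")
    if r:
        p=X[r[0]["mask"]];q=p[(p[:,2]>.066)&(p[:,2]<.085)][:,:2].astype(np.float32)
        if len(q)>4: print(cv2.minAreaRect(q))
s=readout.read_state();p=np.array(s["tool_pos"]);R=np.array(s["tcp_rot"]);print(p,s["contact_force"])
print("to dial",R.T@(np.array([.4528,-.0962,.057])-p),np.degrees(np.arctan2(R[1,1],R[0,1])))
```

```text
top selector_grip [(array([ 0.4275, -0.2395,  0.001 ]), 0.54)] [-0.0076116  -0.21548323]
top dial_bar [(array([ 0.4585, -0.0978,  0.0677]), 0.61)] [-0.02418206 -0.0713815 ]
((0.4518909752368927, -0.09623360633850098), (0.04735385999083519, 0.013036904856562614), 14.941117286682129)
side selector_grip [(array([0.5056, 0.0568, 0.0574]), 0.46)] [-0.02969907  0.09013981]
((0.4527946412563324, -0.09332488477230072), (0.046483881771564484, 0.015911072492599487), 13.645584106445312)
[0.50555858 0.05413019 0.13590584] [-0.49546715 -1.01931837  0.32613328]
to dial [0.08000018 0.15876917 0.00104192] -108.88957051897863
```

View pics/side3.png

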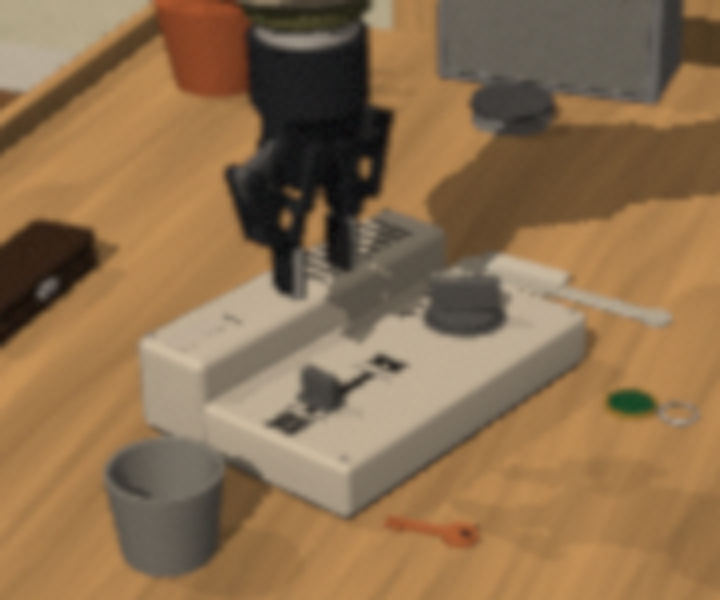

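View pics/top3.png

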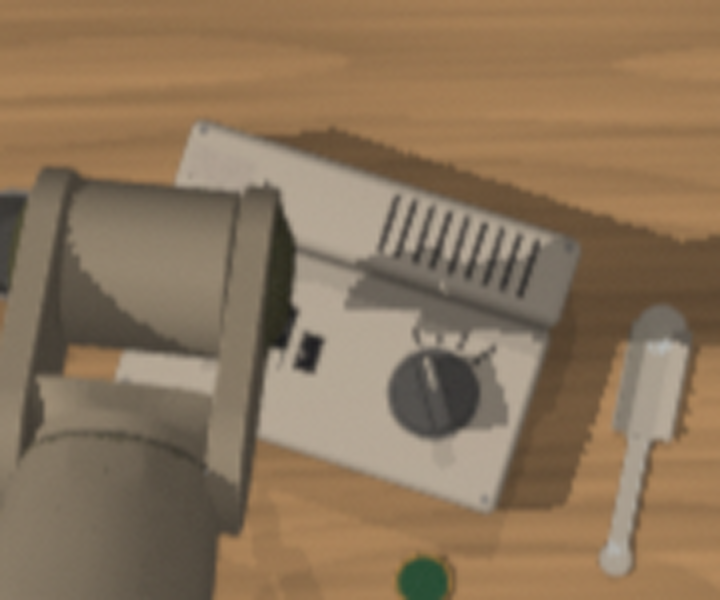

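The tab now stands against the gate bars at about (320,390), and its estimated local y is about 86 mm. The dial is still at rest. I'll move over the dial and align across the bar.

Emit:
{"method": "apply_moves", "body": {
  "motion": [
    [0.5,0,0.03,0,-7],
    [0.5,0,0.07,0,-15],
    [0.5,0,0.11,0,-24],
    [0.5,0,0.15,0.001,-32],
    [0.5,0,0.159,0.001,-34.1],
    [0.5,0,0.159,0.001,-34.1],
    [0.5,0,0.159,0.001,-34.1]
  ]
}}

```text
time: 8.72
tool_pos: [0.4532, -0.0955, 0.1368]
tcp_rot: [[-0.005, 0.262, -0.965], [-0.005, -0.965, -0.262], [-1.0, 0.004, 0.006]]
contact_force: [0.7, 0.0, -0.4]
gripper_width: 0.5
```

Run:
```python
from h import *
s=readout.read_state();p=np.array(s["tool_pos"]);R=np.array(s["tcp_rot"]);print(p,s["q"])
print("to dial",R.T@(np.array([.4526,-.0962,.058])-p),np.degrees(np.arctan2(R[1,1],R[0,1])))
```

```text
[ 0.453222   -0.09546835  0.13683156] [-26.20826473  16.2883363  103.3479595   -0.46290314  60.48185658
  48.8255351 ]
to dial [0.07883648 0.00023411 0.00030436] -74.80461709131201
```

Emit:
{"method": "apply_moves", "body": {
  "motion": [
    [0.5,0.03,0,0,0],
    [0.5,0.06,0,0,0],
    [0.5,0.077,0,0,0],
    [0.5,0.078,0,0,0],
    [0.5,0.078,0,0,0]
  ]
}}

```text
time: 9.35
tool_pos: [0.4533, -0.0957, 0.0594]
tcp_rot: [[-0.004, 0.262, -0.965], [-0.006, -0.965, -0.262], [-1.0, 0.005, 0.005]]
contact_force: [0.9, 0.1, 0.3]
gripper_width: 0.497
```

Run:
```python
from h import *
d=optics.get_image("side");cv2.imwrite("pics/s4.png",cv2.resize(d["img"][180:310,250:410],None,fx=4.5,fy=4.5))
```

```text
(no output)
```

View pics/s4.png

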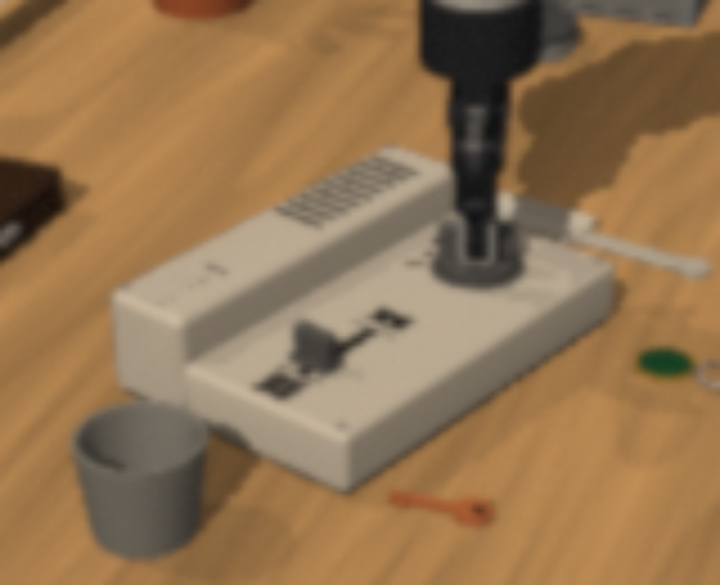

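The fingers stand either side of the bar, centred at about (478,240). The tab is at the gate bars. I'll grip the bar.

Emit:
{"method": "apply_moves", "body": {
  "motion": [
    [0.08,0,0,0,0],
    [0.08,0,0,0,0],
    [0.08,0,0,0,0],
    [0.08,0,0,0,0],
    [0.08,0,0,0,0],
    [0.08,0,0,0,0]
  ],
  "squeeze": 60
}}

```text
time: 10.15
tool_pos: [0.4534, -0.0952, 0.0604]
tcp_rot: [[-0.003, 0.262, -0.965], [-0.005, -0.965, -0.262], [-1.0, 0.004, 0.004]]
contact_force: [-1.4, 6.1, 9.2]
gripper_width: 0.133
```

Run:
```python
from h import *
a=np.radians(-18.9);R2=np.array([[np.cos(a),-np.sin(a)],[np.sin(a),np.cos(a)]])
for c in("top","side"):
    d,X=cloud(c)
    r=spotter.tip_of(c,"selector_grip")[:1]
    if r: print(c,r,R2.T@(np.array(r[0]["xyz"])[:2]-[.5045,-.0381]))
    Y=X.copy();Y[...,:2]=(X[...,:2]-[.5045,-.0381])@R2
    m=(Y[...,2]>.055)&(Y[...,2]<.08)&(abs(Y[...,0]+.03)<.022)&(Y[...,1]>.02)&(Y[...,1]<.12)
    if m.any(): print(c,m.sum(),np.percentile(Y[m],[3,50,97],axis=0).round(4).tolist())
s=readout.read_state();R=np.array(s["tcp_rot"]);print(s["tool_pos"],s["contact_force"],s["gripper_width"],np.degrees(np.arctan2(R[1,1],R[0,1])))
```

```text
top [{'xyz': [0.5026, 0.0546, 0.0594], 'score': 0.52}] [-0.03182471  0.08708667]
top 44 [[-0.0428, 0.0804, 0.0579], [-0.0295, 0.0849, 0.0686], [-0.0168, 0.0895, 0.0727]]
side [{'xyz': [0.5073, 0.0532, 0.0612], 'score': 0.42}] [-0.02692462  0.08728456]
side 62 [[-0.044, 0.0813, 0.057], [-0.0314, 0.0903, 0.0643], [-0.0167, 0.0939, 0.0709]]
[ 0.45348168 -0.09517861  0.06039313] [-1.32264886  6.66873539  9.33521752] 0.13437694195219577 -74.80895600274444
```

Emit:
{"method": "apply_moves", "body": {
  "motion": [
    [0.08,0,0,0,6],
    [0.08,0,0,0,12],
    [0.08,0,0,0,18],
    [0.08,0,0,0,24],
    [0.08,0,0,0,30],
    [0.08,0,0,0,36],
    [0.08,0,0,0,42],
    [0.08,0,0,0,48],
    [0.08,0,0,0,54],
    [0.08,0,0,0,60],
    [0.08,0,0,0,66],
    [0.08,0,0,0,69]
  ]
}}

```text
time: 11.85
tool_pos: [0.4534, -0.0949, 0.0605]
tcp_rot: [[-0.003, -0.808, -0.589], [-0.004, -0.589, 0.808], [-1.0, 0.005, -0.002]]
contact_force: [0.4, 1.2, -1.2]
gripper_width: 0.136
```

Emit:
{"method": "apply_moves", "body": {
  "motion": [
    [0.08,0,0,0,0.5],
    [0.08,0,0,0,0.5]
  ]
}}

```text
time: 12.1
tool_pos: [0.4534, -0.0949, 0.0605]
tcp_rot: [[-0.003, -0.813, -0.582], [-0.004, -0.582, 0.813], [-1.0, 0.005, -0.002]]
contact_force: [1.9, -0.0, -2.8]
gripper_width: 0.137
```

Run:
```python
from h import *
for c in("top","side"):
    d,X=cloud(c);cv2.imwrite(f"pics/{c}5.png",cv2.resize(d["img"][190:290,260:400],None,fx=5,fy=5,interpolation=cv2.INTER_CUBIC))
    r=spotter.outline_of(c,"dial_bar")
    if r:
        p=X[r[0]["mask"]];q=p[(p[:,2]>.064)&(p[:,2]<.085)][:,:2].astype(np.float32)
        if len(q)>4: print(c,len(q),cv2.minAreaRect(q))
s=readout.read_state();R=np.array(s["tcp_rot"]);print(s["tool_pos"],s["contact_force"],s["wrist_torque"],s["gripper_width"],np.degrees(np.arctan2(R[1,1],R[0,1])),s["q"])
```

```text
side 44 ((0.4444354176521301, -0.08518713712692261), (0.016174811869859695, 0.035740550607442856), 8.094122886657715)
[ 0.45337935 -0.09486327  0.06048811] [ 0.68198461  0.69203574 -2.41136491] [ 0.23202223 -0.0221377   0.07125364] 0.13362498168981202 -144.41766080744512 [-26.18166518  23.2321899  107.47835612  -0.41138439  49.35374642
 118.50389779]
```

View pics/side5.png

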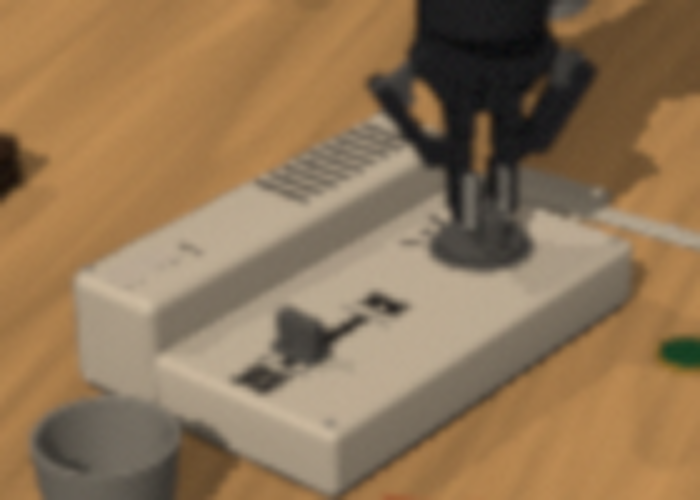

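View pics/top5.png

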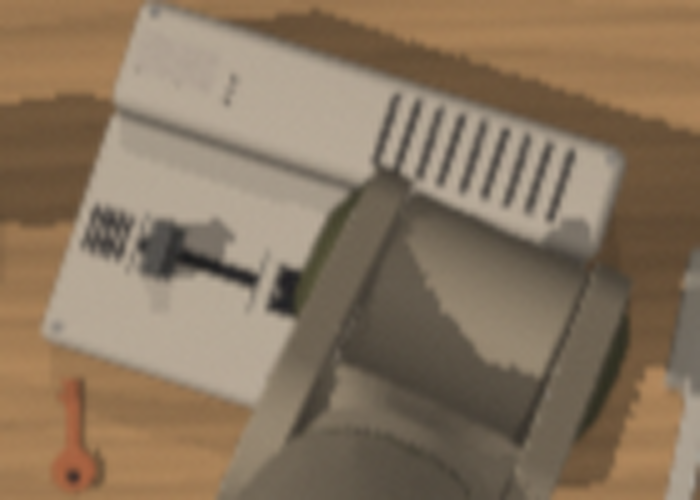

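The tool has turned 69.6°, which puts the bar at about 1.22 rad. The wrist moment of about 0.07 N m fits the return spring at the third click. I'll hold briefly, check it's steady, and look at the bar between the pads.

Emit:
{"method": "apply_moves", "body": {
  "motion": [
    [0.08,0,0,0,0],
    [0.08,0,0,0,0],
    [0.08,0,0,0,0],
    [0.08,0,0,0,0]
  ]
}}

```text
time: 12.8
tool_pos: [0.4534, -0.0949, 0.0605]
tcp_rot: [[-0.003, -0.813, -0.582], [-0.004, -0.582, 0.813], [-1.0, 0.005, -0.002]]
contact_force: [0.7, 0.7, -1.5]
gripper_width: 0.131
```

Run:
```python
from h import *
T=[]
for i in range(6):
    d,X=cloud("side");s=readout.read_state();R=np.array(s["tcp_rot"]);T.append([s["wrist_torque"][2],*s["contact_force"],np.degrees(np.arctan2(R[1,1],R[0,1])),s["gripper_width"],s["time"]])
print(np.round(T,3))
cv2.imwrite("pics/s6.png",cv2.resize(d["img"][215:255,335:385],None,fx=12,fy=12,interpolation=cv2.INTER_CUBIC))
```

```text
[[ 1.14000e-01  1.20300e+00  1.28800e+00 -1.27700e+00 -1.44414e+02
   1.33000e-01  1.28500e+01]
 [ 1.15000e-01  1.12100e+00  1.15600e+00 -2.28900e+00 -1.44418e+02
   1.36000e-01  1.29000e+01]
 [ 1.11000e-01  1.16000e-01  1.89000e-01 -1.74500e+00 -1.44417e+02
   1.31000e-01  1.29500e+01]
 [ 8.10000e-02  1.37600e+00  5.10000e-01 -2.21100e+00 -1.44417e+02
   1.33000e-01  1.30000e+01]
 [ 1.13000e-01 -3.31000e-01  5.12000e-01 -2.79100e+00 -1.44417e+02
   1.36000e-01  1.30500e+01]
 [ 1.21000e-01  6.06000e-01  8.33000e-01 -1.72700e+00 -1.44421e+02
   1.38000e-01  1.31000e+01]]
```

View pics/s6.png

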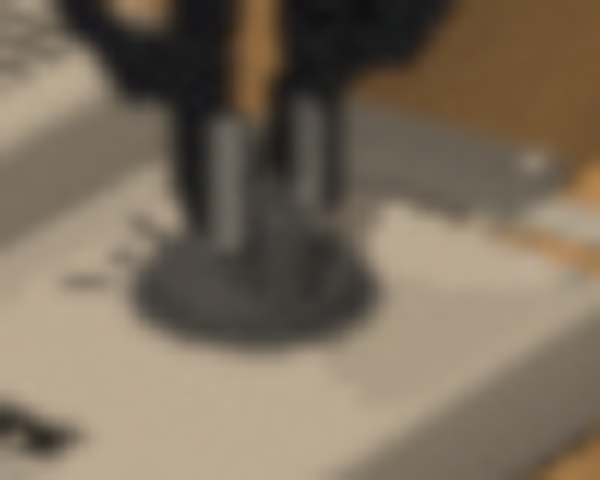

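The bar's near end shows between the pads at about (285,250), turned along with them. Yaw and grip are steady, so I'll hand in.

```bash
python3 -c "
from rig import bot
print(bot.hand_in())"
```

```text
the job is handed in; nothing more can be done
None
```

I slid the entrance selector to its end stop at the gate mark. I then turned the dial clockwise to the third click and handed the job in still gripping it. It took about 13 s of the 48 s allowed.

- **Selector:** The tab stalled with about 13–15 N of reaction. Afterwards the top camera's depth picture put it at station y 84.9 mm (stop at 85). The recognition networks read about 87 mm from both cameras, within their error. The first top-camera check, with the arm in the way, gave a false point, which I ignored. The dial stayed at rest until this was done.
- **Dial:** The tool turned 69.6°, or about 1.21 rad. Measured against the station, the bar is at about 1.22 rad, where the third click is at 1.2 and the end stop at 1.30. The arm hid the pointer and dots, so this comes from the tool angle, and the side picture shows the bar still held between the pads. Over the last readings the angle held steady to about 0.01° and the opening stayed at about 0.13.
- **One disagreement:** The wrist moment read 0.07–0.12 N m, a little above the 0.08 N m expected from the spring. I put this down to sensor noise and offset, but did not check it further.
- **Other things on the console:** I did not touch any of them, and none looked moved in the pictures I took. I did not measure their positions again.

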